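Bush the drill guide and hold it in the fence corner

TASK

Take the steel drill bushing from its pale wooden stand and put it, knurled head up, fully down into the bore of the dark wooden guide block and let go of it. Then set the block down flat on the plywood fixture and press it squarely into the corner so that it touches both aluminium fences at once, with a firm but gentle push of a few newtons on each; finish while still holding it pressed there with the gripper, bushing still seated. Do not move the other things on the bench.

Things in the scene. Friction and masses are not known exactly. Their poses are not given: they have to be found in the camera images.
- bushing_head (a point): centre of the knurled head of the steel drill bushing, 70 g. Head 28 mm across, 14 mm high. Below it a barrel 16 mm across, 24 mm long, its foot tapered over 3 mm. z points from barrel to head. At the start it stands head up in the stand, the head's underside on the stand's top, the barrel in its hole; it lifts straight out
- bushing: the same bushing; origin at the centre of the barrel's foot, 31 mm below the centre of the head
- stand: small pale wooden stand fixed to the bench, 48 x 48 mm, 60 mm high, with an upright 18.4 mm hole through its middle; origin at the centre of its underside, x and y along its sides. A guitar headstock, top 95 mm above the bench, begins 30 to 50 mm beyond its middle on the far side: fingers that close left-right pass in front of it
- block_center (a point): centre (half-way up) of the dark wooden guide block, 56 x 56 mm, 70 mm high, loose on the bench, about 0.22 kg; x and y square to its sides. An upright 18.4 mm bore with a 2.5 mm chamfer goes through its middle; the mouth is 35 mm above this point. With the bushing fully down the bushing head's centre is 42 mm above this point
- block: the same block; origin at the centre of its underside. A guitar neck, top 101 mm above the bench, runs some 10 to 35 mm behind it and the guitar body (94 mm high) lies to its right: take the block with fingers that close left-right. A lamp shade hangs over the guitar, 0.46 m up: move along the front of the bench
- fixture: corner fixture fixed to the bench: plywood base 150 x 150 x 12 mm; origin at the centre of its underside. Fences along its +x and +y edges have inner faces at x = +55 and y = +55 mm, tops at z = 40 mm (28 mm over the base): fingers on the block's upper 40 mm pass over them. Home of the block's centre in this frame: x = y = +27 mm, z = 47 mm, sides square to the fences
- fence_far: aluminium fence bar along the fixture's +x edge (the far side), 20 mm wide, 150 mm long, 28 mm high above the base; rigid. Origin at the centre of its underside, at (65, 0, 12) mm in the fixture's frame; its inner face looks to the fixture's -x
- fence_left: aluminium fence bar along the fixture's +y edge (the left side), 124 mm long, 20 mm wide, 28 mm high above the base; rigid. Origin at the centre of its underside, at (-13, 65, 12) mm in the fixture's frame; its inner face looks to the fixture's -y
- mallet: small mallet with a pale wooden handle, lying on the bench about 210 mm long, 32 mm high. A bystander; origin under its middle
- wax_tin: round green and white tin, 77 mm across, 32 mm high. A bystander; origin at the centre of its underside
- eraser: blue and white eraser, 28 x 47 x 13 mm. A bystander; origin at the centre of its underside
There are look-alikes about, which are no part of the job. Leave any yellow look-alike of the block alone.

How it is judged:
By the outcome, as a careful person would: the job done as asked, in the order asked, and still so for the second after the job is handed in, while the arm keeps its last pose, push and grip.
It also fails if it takes over 72 s, if anything falls off the work surface, if the arm or the gripper's body presses on something with over 40 N, if the wrist force passes 120 N, or if a joint passes its speed limit or range.

ROBOT

A 6-joint arm with a two-finger parallel gripper is mounted at the origin on a cart in front of the work surface, level with it; the furniture and walls round the work are solid. World frame = base frame: x ahead of the robot, y to its left, z up, the work surface at z = 0. Lengths are in m, angles in rad, forces in N, time in s.
With the tool pointing down it reaches from about 0.4 to 0.925 m from the base axis. Payload 3.4 kg.
Tool frame: the origin (TCP) lies midway between the tips of the shut fingers; the grasp point (between the pads) lies 19 mm behind it; y points along the fingers, z is the direction in which the jaws open and shut, and the axes are right-handed (so a half turn about y gives the same grasp; the last joint's range is limited). The gripper opens to 85 mm and grips with 20 to 120 N. Pads are 22 mm wide; open, the fingers measure 114 mm over their backs; the gripper's body (76 mm by 85 mm) begins 54 mm behind the grasp point. The pads swing forward as they close: fully open they stand 13 mm farther back than shut.
Start: joints at [-1.415, 0.307, 1.506, -0, 1.328, -0.073], TCP at [0.13, -0.56, 0.231] pointing down, gripper open.
Joint ranges: [-3.12, 3.12], [-1.05, 2.28], [0.14, 2.33], [-1.42, 4.57], [0.1, 2.73], [-2.68, 2.68]. Speed limits (rad/s): [2.57, 2.57, 3.14, 3.14, 3.14, 3.14].

INTERFACE

Orientations are given as a 3x3 rotation matrix whose columns are the frame's x, y, z axes.
In Python, from rig import env gives the robot as it stands.
- The arm moves only by the tool arm_command, never from a script. Its argument "increments" is a list of rows, each a list of 3 entries, a list of its own where there are three numbers: the turn, a rotation vector about the tool's x, y, z in rad, then the shift along the tool's x, y, z in mm, then the closure, from 0 (fully open) to 1 (shut). In form: [[[wx, wy, wz], [dx, dy, dz], fingers], ...]. A call has 1 to 20 rows; each row shifts and turns the pose as measured when the row begins, along the tool's axes as they then stand; what a row does not reach is not made up. A row lasts 1/8 s, in which the tool goes at most 62.5 mm and 10.7 degrees, less where a joint would pass 70% of its speed; a pose out of reach is approached as far as the arm can. A call is refused whole if a number of a shift passes 62.5 or a number of a turn 0.188, either way. A call with a gripper value outside its range is refused whole. The fingers move at their own pace and stop on an object; "grip_force" is the grip in N (left out, the last holds). Time passes only in rows, so rows that do not move let the fingers close. It gives the time, the measured TCP pose, the force and the opening at its end, in the units of the state.
- env.get_state(): the state, without advancing time (a new reading comes with each control period).
- env.read_camera(name): name is "scene" or "top" or "wrist"; returns the picture (384x512x3 uint8, red, green, blue); there is no depth.
- env.camera_model(name): a dict with "K" (3x3 intrinsics, pixels), "k1" (the pictures are not rectified: a ray, as slopes to the right and down, at radius r is drawn at 1 + k1 r^2 times it, then the intrinsics apply), "R" (3x3) and "t" (3): a world point X has camera coordinates R X + t; the wrist camera has in their place "hand_eye" (4x4, takes a point from camera to tool coordinates, whose origin is the TCP and whose axes are the tool frame's). Camera axes: x right, y down, z forward; pixel columns grow to the right and rows downward; lengths in m; the calibration is good to about 2 mm. A picture is of the moment at which its call begins: read the wrist's pose just before it. camera_model takes no time and is no camera call.
- env.close_job(): hands the job in, once; it reports no verdict.
The state is a dict: "t": time; "qpos": joint angles; "joint_velocities": joint speeds; "tau": joint torques, N m; "position": TCP position; "tool_rot": TCP orientation; "force": force on the tool from outside, world axes, zero at the start; "torque": the same for the moment, N m; "grip_width": finger opening in m.
Only numpy, scipy, OpenCV 4.12 (cv2) and the standard library are available. Lean on these libraries where they do the work, as an engineer would, in place of code of your own. Each camera call takes 0.05 s, during which the arm holds its last target.

## Working session

There is one attempt and no reset: what is moved stays moved. The work goes in short steps, Python scripts to look and compute and a tool call to move; the robot and the scene stay as the last step left them, time stands still between calls to the robot, and variables do not carry over. Pictures are saved under pics/ and viewed, and the job is handed in when it is done.

Besides the shell and the picture viewer there is one more tool, called after "Emit:" by a JSON object that holds its "op" and its "data", one argument or row to a line. arm_command: Moves the arm, as the interface text tells. Its arguments: {"type":"object","properties":{"increments":{"type":"array"},"grip_force":{"type":"number"}},"required":["increments"]}

```bash
ls; mkdir -p pics; cat > h.py <<'E'
import numpy as np, cv2
from rig import env
def snap(name,fn):
    s=env.get_state(); im=env.read_camera(name); cv2.imwrite('pics/'+fn,cv2.cvtColor(im,cv2.COLOR_RGB2BGR)); return s,im
E
python3 - <<'E'
from h import *
np.set_printoptions(precision=4,suppress=True)
print(env.get_state())
for n in ['scene','top','wrist']:
    print(n,env.camera_model(n)); snap(n,n+'0.png')
E
```

```text
pics
{'t': 0.0, 'qpos': array([-1.4155,  0.3076,  1.5076, -0.    ,  1.3284, -0.0735]), 'joint_velocities': array([ 0.0009,  0.0009,  0.0007,  0.0005,  0.0001, -0.0002]), 'tau': array([ -0.0014, -45.756 , -25.1911,  -0.0004,   0.0129,   0.    ]), 'position': array([ 0.1303, -0.5594,  0.2304]), 'tool_rot': array([[-0.9739, -0.0003,  0.2268],
       [-0.2268,  0.002 , -0.9739],
       [-0.0001, -1.    , -0.002 ]]), 'force': array([-0.3472,  0.6693,  0.3911]), 'torque': array([-0.0888,  0.0227,  0.0046]), 'grip_width': 0.08539295561544623}
scene {'K': array([[398.7473,   0.    , 258.3242],
       [  0.    , 398.7473, 193.1773],
       [  0.    ,   0.    ,   1.    ]]), 'k1': -0.018444626255217412, 'R': array([[-0.8547, -0.5191, -0.007 ],
       [-0.2931,  0.4937, -0.8187],
       [ 0.4284, -0.6977, -0.5741]]), 't': array([0.5256, 0.1245, 1.0351])}
top {'K': array([[356.4499,   0.    , 256.202 ],
       [  0.    , 356.4499, 187.5954],
       [  0.    ,   0.    ,   1.    ]]), 'k1': -0.03613036645332366, 'R': array([[ 0.0143, -0.9997, -0.0192],
       [-0.9957, -0.0125, -0.0913],
       [ 0.091 ,  0.0204, -0.9956]]), 't': array([0.2028, 0.5237, 0.8753])}
wrist {'K': array([[326.851 ,   0.    , 253.1269],
       [  0.    , 326.851 , 195.4333],
       [  0.    ,   0.    ,   1.    ]]), 'k1': 0.029426336108569064, 'hand_eye': array([[ 0.0009,  0.9459,  0.3245, -0.0847],
       [-0.0002, -0.3245,  0.9459, -0.1432],
       [ 1.    , -0.0009, -0.0001, -0.0017],
       [ 0.    ,  0.    ,  0.    ,  1.    ]])}
```

View pics/top0.png

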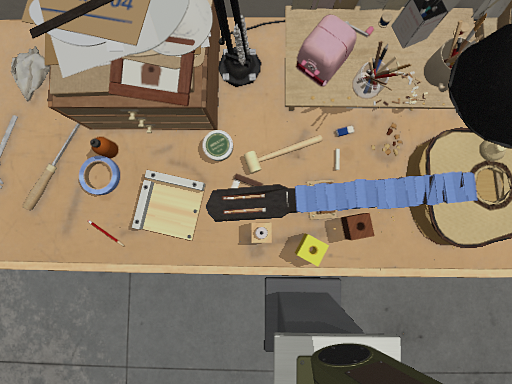

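View pics/scene0.png

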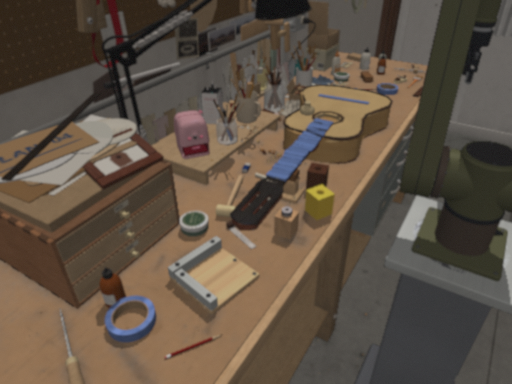

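View pics/wrist0.png

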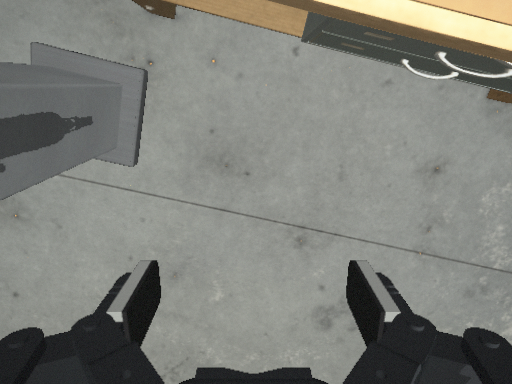

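The top view shows the bushing on the stand near (262,233), the dark block near (358,227), the yellow decoy at (312,249) and the fixture around (170,205). I'll zoom in for measurement next.

```bash
cat >> h.py <<'E'
def ray(name,uv,s=None):
    m=env.camera_model(name);K=m['K'];d=np.array([(uv[0]-K[0,2])/K[0,0],(uv[1]-K[1,2])/K[1,1]])
    p=d.copy()
    for _ in range(20): p=d/(1+m['k1']*(p@p))
    v=np.array([p[0],p[1],1.])
    if 'R' in m:
        o=-m['R'].T@m['t']; w=m['R'].T@v
    else:
        H=m['hand_eye'];Rw=np.array(s['tool_rot']);o=Rw@H[:3,3]+s['position'];w=Rw@H[:3,:3]@v
    return o,w
def onplane(name,uv,z,s=None):
    o,w=ray(name,uv,s); return o+w*(z-o[2])/w[2]
def proj(name,X,s=None):
    m=env.camera_model(name)
    if 'R' in m: c=m['R']@X+m['t']
    else:
        H=m['hand_eye'];c=np.array(s['tool_rot']).T@(np.asarray(X)-s['position']);c=H[:3,:3].T@(c-H[:3,3])
    p=c[:2]/c[2];p=p*(1+m['k1']*(p@p));return m['K'][:2,:2]@p+m['K'][:2,2]
E
python3 - <<'E'
from h import *
im=cv2.imread('pics/top0.png')
c=im[160:275,125:225];cv2.imwrite('pics/c1.png',cv2.resize(c,None,fx=5,fy=5,interpolation=cv2.INTER_CUBIC))
c=im[195:275,240:390];cv2.imwrite('pics/c2.png',cv2.resize(c,None,fx=5,fy=5,interpolation=cv2.INTER_CUBIC))
E
```

```text
(no output)
```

View pics/c1.png

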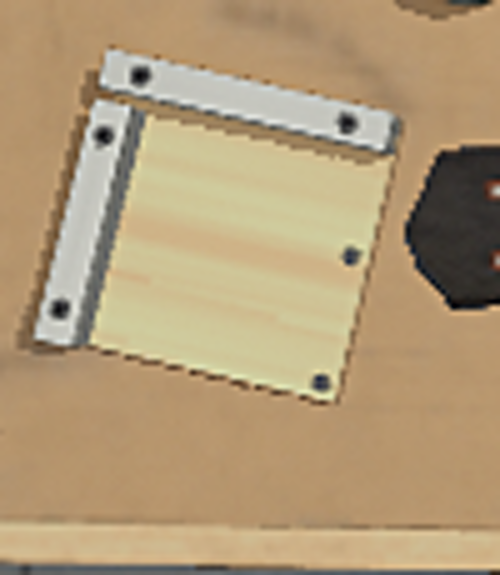

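View pics/c2.png

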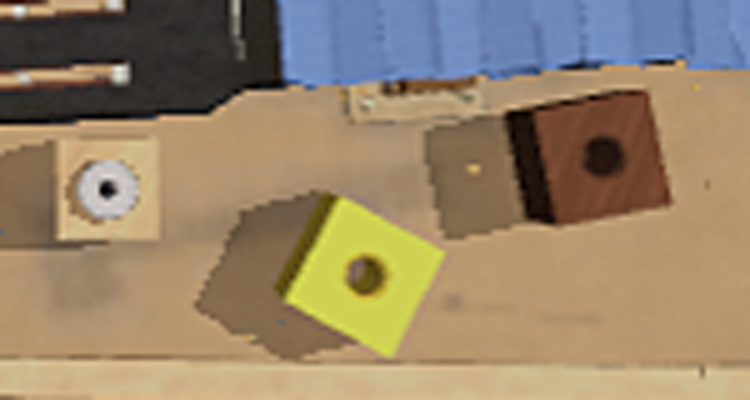

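```bash
python3 - <<'E'
from h import *
np.set_printoptions(precision=4,suppress=True)
f=lambda p,o,z: onplane('top',(np.array(p)+.5)/5-.5+o,z)
o2=np.array([240,195]);o1=np.array([125,160])
print('bush',f((107,188),o2,.074))
B=np.array([f(p,o2,.07) for p in [(538,110),(648,92),(672,205),(553,226)]]);print('block',B,B.mean(0),f((604,157),o2,.07))
for i in range(4):
    d=B[(i+1)%4]-B[i];print(np.linalg.norm(d),np.degrees(np.arctan2(d[1],d[0])))
S=np.array([f(p,o2,.06) for p in [(55,139),(158,138),(160,239),(58,241)]]);print('stand',S,S.mean(0))
F=np.array([f(p,o1,.04) for p in [(107,48),(393,116),(386,152),(100,88)]]);print('far',F)
L=np.array([f(p,o1,.04) for p in [(96,98),(130,104),(76,347),(35,342)]]);print('left',L)
for A in(F,L):
  for i in range(4):
    d=A[(i+1)%4]-A[i];print(np.linalg.norm(d),np.degrees(np.arctan2(d[1],d[0])))
print('base corner',f((338,404),o1,.012))
E
```

```text
bush [0.4107 0.196  0.074 ]
block [[ 0.4503 -0.0087  0.07  ]
 [ 0.4595 -0.0612  0.07  ]
 [ 0.4061 -0.072   0.07  ]
 [ 0.3956 -0.0155  0.07  ]] [ 0.4279 -0.0394  0.07  ] [ 0.4284 -0.0399  0.07  ]
0.053318402286852265 -80.05847499138929
0.054423696746069276 -168.61572564762406
0.05751194418032343 100.58793497111344
0.055127432539370344 7.009743141363356
stand [[0.4333 0.2214 0.06  ]
 [0.4345 0.1718 0.06  ]
 [0.3863 0.1703 0.06  ]
 [0.3846 0.2192 0.06  ]] [0.4097 0.1957 0.06  ]
far [[0.5628 0.4884 0.04  ]
 [0.53   0.3423 0.04  ]
 [0.5119 0.3453 0.04  ]
 [0.5424 0.4911 0.04  ]]
left [[0.5373 0.4929 0.04  ]
 [0.5345 0.4755 0.04  ]
 [0.4126 0.4977 0.04  ]
 [0.4147 0.5186 0.04  ]]
0.1497903191787028 -102.63494529050757
0.01835671317082937 170.57404352002342
0.1489987083756805 78.1855791415965
0.020543714146077013 -7.511858182552165
0.01769676476064272 -99.22434251987988
0.12394984544588049 169.64082809635892
0.020935891040099068 84.20928770876836
0.1253071627054514 -11.811567346780249
base corner [0.3851 0.3712 0.012 ]
```

```bash
cat >> h.py <<'E'
def Rz(yaw): # tool z yaw (rad), tool y down
    z=np.array([np.cos(yaw),np.sin(yaw),0]);y=np.array([0,0,-1.]);return np.c_[np.cross(y,z),y,z]
def rows(poses,n=None):
    # poses: list of (p,R); print increments in tool axes
    from scipy.spatial.transform import Rotation as Ro
    for (p,R),(q,Q) in zip(poses[:-1],poses[1:]):
        w=Ro.from_matrix(R.T@Q).as_rotvec();d=R.T@(np.array(q)-p)*1000
        print('[[%.3f,%.3f,%.3f],[%.1f,%.1f,%.1f],0],'%(*w,*d))
def to(p,yaw,n):
    from scipy.spatial.transform import Rotation as Ro, Slerp
    s=env.get_state();P=np.array(s['position']);R=np.array(s['tool_rot']);Q=Rz(yaw)
    sl=Slerp([0,1],Ro.from_matrix([R,Q]))
    rows([(P+(np.array(p)-P)*a,sl(a).as_matrix()) for a in np.linspace(0,1,n+1)])
E
python3 - <<'E'
from h import *
s=env.get_state();P=s['position'];N=18
r0,r1=np.hypot(*P[:2]),np.hypot(.411,.196);a0,a1=np.arctan2(P[1],P[0]),np.arctan2(.196,.411);y0=np.arctan2(s['tool_rot'][1,2],s['tool_rot'][0,2])
L=[]
for i in range(N+1):
    t=i/N;r=r0+(r1-r0)*min(1,t*1.5);a=a0+(a1-a0)*t;L.append((np.array([r*np.cos(a),r*np.sin(a),.230-.03*t]),Rz(y0+(np.pi/2-y0)*t)))
rows(L)
E
```

```text
[[0.000,-0.162,0.000],[-56.0,1.7,-12.7],0],
[[0.000,-0.162,0.000],[-55.7,1.7,-9.2],0],
[[0.000,-0.162,0.000],[-55.1,1.7,-5.8],0],
[[0.000,-0.162,0.000],[-54.4,1.7,-2.5],0],
[[0.000,-0.162,0.000],[-53.5,1.7,0.8],0],
[[0.000,-0.162,0.000],[-52.4,1.7,3.8],0],
[[0.000,-0.162,0.000],[-51.1,1.7,6.8],0],
[[0.000,-0.162,0.000],[-49.7,1.7,9.6],0],
[[0.000,-0.162,0.000],[-48.1,1.7,12.3],0],
[[0.000,-0.162,0.000],[-46.4,1.7,14.8],0],
[[0.000,-0.162,0.000],[-44.5,1.7,17.1],0],
[[0.000,-0.162,0.000],[-42.6,1.7,19.3],0],
[[0.000,-0.162,0.000],[-34.5,1.7,29.1],0],
[[0.000,-0.162,0.000],[-32.6,1.7,31.2],0],
[[0.000,-0.162,0.000],[-30.6,1.7,33.2],0],
[[0.000,-0.162,0.000],[-28.5,1.7,35.1],0],
[[0.000,-0.162,0.000],[-26.2,1.7,36.8],0],
[[0.000,-0.162,0.000],[-23.9,1.7,38.4],0],
```

Emit:
{"op": "arm_command", "data": {
  "increments": [
    [[0, -0.162, 0], [-56, 0, -12.7], 0],
    [[0, -0.162, 0], [-56, 0, -9], 0],
    [[0, -0.162, 0], [-55, 0, -6], 0],
    [[0, -0.162, 0], [-54, 0, -2.5], 0],
    [[0, -0.162, 0], [-53.5, 0, 1], 0],
    [[0, -0.162, 0], [-52, 0, 4], 0],
    [[0, -0.162, 0], [-51, 0, 7], 0],
    [[0, -0.162, 0], [-50, 0, 9.6], 0],
    [[0, -0.162, 0], [-48, 0, 12], 0],
    [[0, -0.162, 0], [-46, 0, 15], 0]
  ]
}}

```text
t: 1.4
position: [0.4461, -0.1513, 0.2279]
tool_rot: [[0.318, -0.0, 0.948], [-0.948, 0.002, 0.318], [-0.002, -1.0, 0.001]]
force: [0.6, 0.5, 0.3]
grip_width: 0.0854
```

```bash
python3 - <<'E'
from h import *
to([.411,.196,.2],np.pi/2,8)
E
```

```text
[[-0.000,-0.156,-0.000],[-42.5,3.6,9.6],0],
[[-0.000,-0.156,-0.000],[-40.5,3.6,16.1],0],
[[-0.000,-0.156,-0.000],[-37.5,3.6,22.2],0],
[[-0.000,-0.156,-0.000],[-33.6,3.5,27.8],0],
[[-0.000,-0.156,-0.000],[-28.9,3.5,32.7],0],
[[-0.000,-0.156,-0.000],[-23.5,3.5,36.8],0],
[[-0.000,-0.156,-0.000],[-17.5,3.5,40.0],0],
[[-0.000,-0.156,-0.000],[-11.1,3.5,42.2],0],
```

Emit:
{"op": "arm_command", "data": {
  "increments": [
    [[0, -0.156, 0], [-42, 3.5, 9.6], 0],
    [[0, -0.156, 0], [-40, 3.5, 16], 0],
    [[0, -0.156, 0], [-37, 3.5, 22], 0],
    [[0, -0.156, 0], [-33.5, 3.5, 28], 0],
    [[0, -0.156, 0], [-29, 3.5, 32.5], 0],
    [[0, -0.156, 0], [-23.5, 3.5, 37], 0],
    [[0, -0.156, 0], [-17.5, 3.5, 40], 0],
    [[0, -0.156, 0], [-11, 3.5, 42], 0],
    [[0, 0, 0], [0, 0, 0], 0]
  ]
}}

```text
t: 2.52
position: [0.4021, 0.2077, 0.199]
tool_rot: [[0.999, 0.0, -0.048], [0.048, 0.003, 0.999], [0.001, -1.0, 0.003]]
force: [1.0, 0.4, -0.5]
grip_width: 0.0851
```

```bash
python3 - <<'E'
from h import *
np.set_printoptions(precision=4,suppress=True)
s,im=snap('wrist','w1.png');print(s['position'],s['tool_rot'],s['qpos'],s['force'],s['torque'])
print(proj('wrist',[.411,.196,.074],s))
E
```

```text
[0.4021 0.2077 0.199 ] [[ 0.9988  0.0005 -0.0483]
 [ 0.0483  0.003   0.9988]
 [ 0.0006 -1.      0.0029]] [ 0.3813  0.1653  1.7964  0.0028  1.1784 -1.2389] [ 1.007   0.3999 -0.5088] [0.0007 0.0368 0.018 ]
[236.7677 194.666 ]
```

View pics/w1.png

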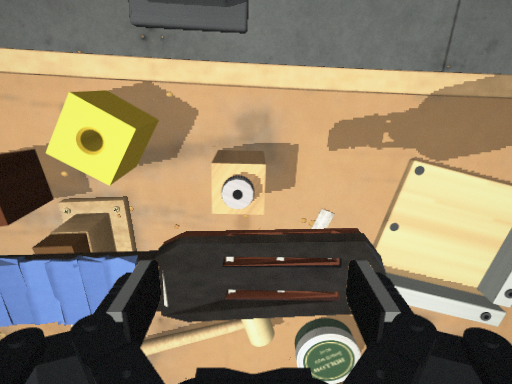

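The wrist view shows the bushing head ring at about (237,193) on its stand, with the headstock edge at row ~235. I'll measure the ring from both views.

```bash
python3 - <<'E'
from h import *
np.set_printoptions(precision=4,suppress=True)
s=env.get_state()
im=cv2.imread('pics/w1.png');hsv=cv2.cvtColor(im,cv2.COLOR_BGR2HSV)
m=((hsv[...,1]<50)&(hsv[...,2]>130)).astype(np.uint8);m[:, :215]=0;m[:,262:]=0;m[:170]=0;m[216:]=0
c=max(cv2.findContours(m,0,1)[0],key=cv2.contourArea);e=cv2.minEnclosingCircle(c);el=cv2.fitEllipse(c);print(e,el)
print(onplane('wrist',el[0],.074,s))
# stand top front edge/side edges
cv2.imwrite('pics/w1c.png',cv2.resize(im[140:230,195:285],None,fx=6,fy=6,interpolation=cv2.INTER_CUBIC))
E
```

```text
((237.15338134765625, 193.08168029785156), 15.982863426208496) ((237.1371307373047, 193.5627899169922), (29.005319595336914, 31.29685401916504), 99.66168212890625)
[0.41   0.1948 0.074 ]
```

View pics/w1c.png

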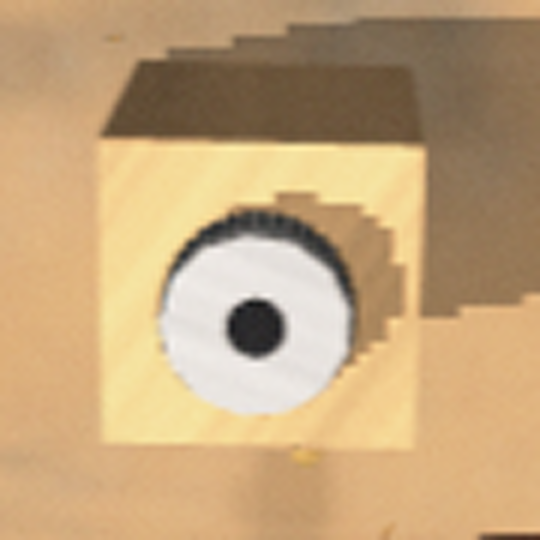

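```bash
python3 - <<'E'
from h import *
to([.4105,.195,.1],np.pi/2,3)
E
```

```text
[[-0.001,0.015,0.000],[2.6,33.0,-4.0],0],
[[-0.001,0.015,0.000],[2.6,33.0,-3.9],0],
[[-0.001,0.015,0.000],[2.7,33.0,-3.9],0],
```

Emit:
{"op": "arm_command", "data": {
  "increments": [
    [[-0.001, 0.015, 0], [2.6, 33, -4], 0],
    [[-0.001, 0.015, 0], [2.6, 33, -4], 0],
    [[-0.001, 0.015, 0], [2.7, 30, -4], 0],
    [[0, 0, 0], [0, 0, 0], 0]
  ]
}}

```text
t: 3.08
position: [0.4123, 0.1909, 0.1019]
tool_rot: [[1.0, 0.003, 0.007], [-0.007, -0.002, 1.0], [0.003, -1.0, -0.002]]
force: [-0.0, 0.4, 1.2]
grip_width: 0.0849
```

```bash
python3 - <<'E'
from h import *
s,im=snap('wrist','w2.png');to([.4105,.195,.061],np.pi/2,2);print(s['position'],s['force'])
E
```

```text
[[0.001,-0.003,0.003],[-1.5,21.0,1.8],0],
[[0.001,-0.003,0.003],[-1.5,21.0,1.8],0],
[0.4122929  0.19088359 0.10186249] [-0.01724701  0.44839425  1.16948024]
```

View pics/w2.png

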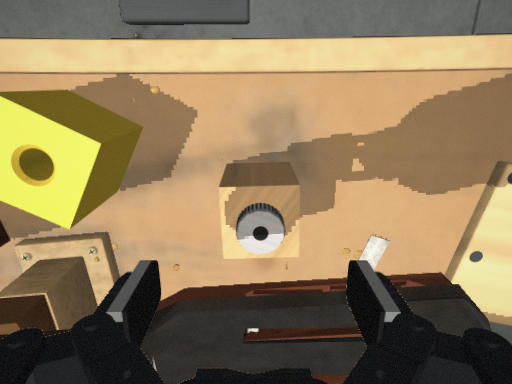

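Head bore seen at (261,232), midway between the fingers; recomputing its position from here.

```bash
python3 - <<'E'
from h import *
s=env.get_state();print(onplane('wrist',(261,232.5),.074,s))
E
```

```text
[0.41223304 0.19769398 0.074     ]
```

Emit:
{"op": "arm_command", "data": {
  "increments": [
    [[0.001, -0.003, 0.003], [-1, 21, 2], 0],
    [[0.001, -0.003, 0.003], [-0.5, 19, 1.5], 0],
    [[0, 0, 0], [0, 0, 0], 0]
  ]
}}

```text
t: 3.5
position: [0.4161, 0.1949, 0.0666]
tool_rot: [[1.0, 0.008, 0.004], [-0.004, 0.003, 1.0], [0.008, -1.0, 0.003]]
force: [-0.3, -0.5, 0.1]
grip_width: 0.0853
```

Emit:
{"op": "arm_command", "data": {
  "increments": [
    [[0, 0, 0], [0, 0, 0], 0]
  ]
}}

```text
t: 3.62
position: [0.4172, 0.195, 0.068]
tool_rot: [[1.0, 0.01, 0.004], [-0.004, 0.004, 1.0], [0.01, -1.0, 0.004]]
force: [-0.1, 0.3, 0.2]
grip_width: 0.0854
```

```bash
python3 - <<'E'
from h import *
for _ in range(2):
    s=env.get_state();print(s['position'],s['qpos'],s['joint_velocities']);
to([.411,.196,.061],np.pi/2,1)
E
```

```text
[0.4171892  0.1950081  0.06797853] [ 3.45057117e-01  3.46843927e-01  1.96179831e+00  7.32274180e-04
  8.22168097e-01 -1.22182618e+00] [-0.00202463 -0.00879468 -0.00699895  0.0013085   0.00990516  0.00170386]
[0.4171892  0.1950081  0.06797853] [ 3.45057117e-01  3.46843927e-01  1.96179831e+00  7.32274180e-04
  8.22168097e-01 -1.22182618e+00] [-0.00202463 -0.00879468 -0.00699895  0.0013085   0.00990516  0.00170386]
[[-0.004,-0.004,0.010],[-6.3,6.9,0.9],0],
```

Emit:
{"op": "arm_command", "data": {
  "increments": [
    [[-0.004, -0.004, 0.01], [-6.3, 7, 1], 0],
    [[0, 0, 0], [0, 0, 0], 0],
    [[0, 0, 0], [0, 0, 0], 0]
  ]
}}

```text
t: 4.0
position: [0.4118, 0.1966, 0.0626]
tool_rot: [[1.0, 0.003, 0.0], [-0.0, 0.001, 1.0], [0.003, -1.0, 0.001]]
force: [-0.0, 0.4, 0.8]
grip_width: 0.0854
```

```bash
python3 - <<'E'
from h import *
to([.411,.196,.061],np.pi/2,1)
E
```

```text
[[-0.001,-0.000,0.003],[-0.8,1.6,-0.6],0],
```

Emit:
{"op": "arm_command", "data": {
  "increments": [
    [[-0.001, 0, 0.003], [-0.8, 1.3, -0.6], 0.5],
    [[0, 0, 0], [0, 0, 0], 1],
    [[0, 0, 0], [0, 0, 0], 1],
    [[0, 0, 0], [0, 0, 0], 1],
    [[0, 0, 0], [0, 0, 0], 1],
    [[0, 0, 0], [0, 0, 0], 1]
  ],
  "grip_force": 45
}}

```text
t: 4.75
position: [0.411, 0.196, 0.0616]
tool_rot: [[1.0, -0.0, 0.0], [-0.0, 0.0, 1.0], [-0.0, -1.0, 0.0]]
force: [0.3, -0.5, 0.2]
grip_width: 0.0263
```

```bash
python3 - <<'E'
from h import *
s,im=snap('wrist','w3.png');print(s['position'],s['force'],s['grip_width'])
E
```

```text
[0.41099229 0.19596353 0.06155232] [ 0.32972859 -0.46199687  0.22299377] 0.026341165062503787
```

View pics/w3.png

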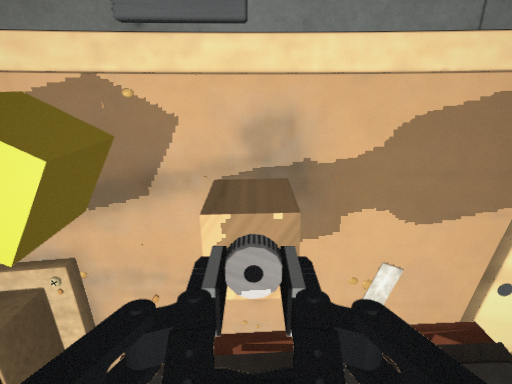

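Bushing head is gripped between the pads, bore at (255,273). Lifting.

Emit:
{"op": "arm_command", "data": {
  "increments": [
    [[0, 0, 0], [0, -5, 0], 1],
    [[0, 0, 0], [0, -15, 0], 1],
    [[0, 0, 0], [0, -30, 0], 1],
    [[0, 0, 0], [0, -35, 0], 1],
    [[0, 0, 0], [0, -35, 0], 1],
    [[0, 0, 0], [0, -10, 0], 1],
    [[0, 0, 0], [0, 0, 0], 1]
  ]
}}

```text
t: 5.68
position: [0.4098, 0.1955, 0.1946]
tool_rot: [[1.0, -0.003, 0.0], [-0.0, -0.001, 1.0], [-0.003, -1.0, -0.001]]
force: [-1.0, -1.2, -0.7]
grip_width: 0.026
```

```bash
python3 - <<'E'
from h import *
s,im=snap('wrist','w4.png');print(s['position'],s['force'],s['grip_width'])
to([.428,-.040,.18],np.radians(97),7)
E
```

```text
[0.40980755 0.19546271 0.19458823] [-1.02583389 -1.17840205 -0.71962047] 0.025995947177292117
[[0.000,-0.017,-0.001],[2.7,2.0,-33.6],0],
[[0.000,-0.017,-0.001],[2.1,2.0,-33.7],0],
[[0.000,-0.017,-0.001],[1.5,2.0,-33.7],0],
[[0.000,-0.017,-0.001],[0.9,2.0,-33.7],0],
[[0.000,-0.017,-0.001],[0.3,2.0,-33.7],0],
[[0.000,-0.017,-0.001],[-0.3,2.0,-33.7],0],
[[0.000,-0.017,-0.001],[-0.9,2.0,-33.7],0],
```

View pics/w4.png

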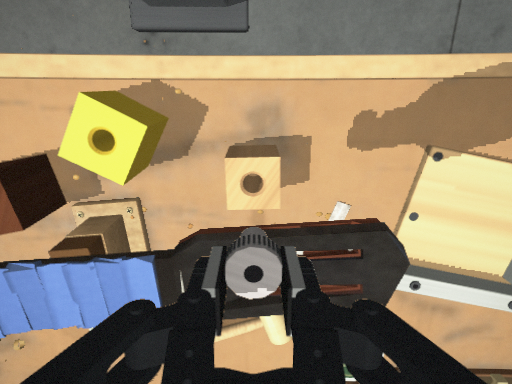

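Bushing is out of the stand (hole at (252,182) empty) and still held. Moving over the block.

Emit:
{"op": "arm_command", "data": {
  "increments": [
    [[0, -0.02, 0], [2.7, 1, -33.6], 1],
    [[0, -0.02, 0], [2, 1, -33.7], 1],
    [[0, -0.02, 0], [1.5, 1, -33.7], 1],
    [[0, -0.02, 0], [1, 1, -33.7], 1],
    [[0, -0.02, 0], [0.3, 1, -33.7], 1],
    [[0, -0.02, 0], [-0.3, 1, -33.7], 1],
    [[0, -0.02, 0], [-1, 1, -30], 1],
    [[0, 0, 0], [0, 0, 0], 1]
  ]
}}

```text
t: 6.72
position: [0.4224, -0.0424, 0.1741]
tool_rot: [[0.989, -0.029, -0.146], [0.146, -0.001, 0.989], [-0.029, -1.0, 0.003]]
force: [0.0, 1.3, -1.5]
grip_width: 0.0262
```

```bash
python3 - <<'E'
from h import *
s,im=snap('wrist','w5.png');print(s['position'],s['tool_rot'],s['force'],s['grip_width'])
c=im[110:310,150:350][:,:,::-1]
cv2.imwrite('pics/w5c.png',cv2.resize(c,None,fx=3,fy=3,interpolation=cv2.INTER_CUBIC))
E
```

```text
[ 0.42240628 -0.04242711  0.17407456] [[ 9.88848779e-01 -2.88424877e-02 -1.46103398e-01]
 [ 1.46138854e-01 -8.86182166e-04  9.89263691e-01]
 [-2.86623000e-02 -9.99583576e-01  3.33870793e-03]] [ 0.00185311  1.28040549 -1.4903348 ] 0.026208666103116444
```

View pics/w5c.png

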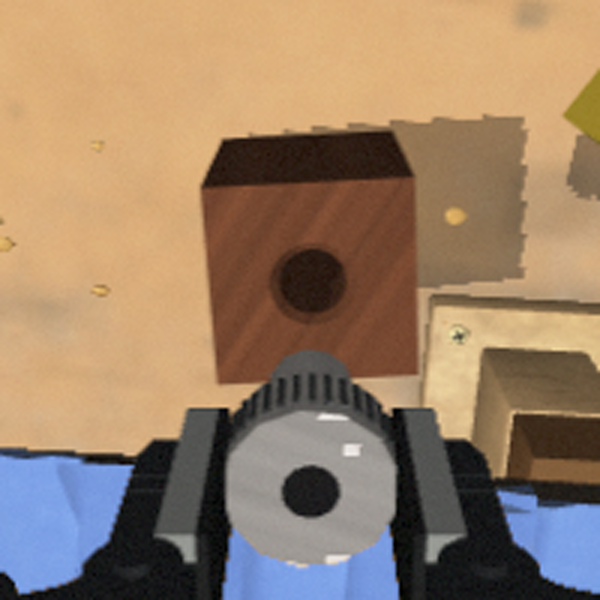

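The wrist view shows the block's top (crop corners (203,187),(413,178),(418,373),(218,383)) with bore at crop (310,285), and the bushing's barrel upright between the pads.

```bash
python3 - <<'E'
from h import *
np.set_printoptions(precision=4,suppress=True)
s=env.get_state();print(s['qpos'])
f=lambda p,z: onplane('wrist',(np.array(p)+.5)/3-.5+[150,110],z,s)
B=np.array([f(p,.07) for p in [(203,187),(413,178),(418,373),(218,383)]]);print(B,B.mean(0),f((309,284),.07))
for i in range(4):
    d=B[(i+1)%4]-B[i];print(np.linalg.norm(d),np.degrees(np.arctan2(d[1],d[0])))
# head bore location in tool frame: head top is 12.5mm above TCP along tool
o,w=ray('wrist',(np.array((311,491))+.5)/3-.5+[150,110],s)
R=s['tool_rot'];oo=R.T@(o-s['position']);ww=R.T@w
t=(-.0125-oo[1])/ww[1];print('head in tool',oo+ww*t)
to([.428,-.0405,.12],np.radians(98.5),3)
E
```

```text
[-0.1925  0.17    1.8656 -0.0064  1.1351 -1.9078]
[[ 0.4056 -0.07    0.07  ]
 [ 0.3953 -0.0163  0.07  ]
 [ 0.4494 -0.0052  0.07  ]
 [ 0.4603 -0.0596  0.07  ]] [ 0.4276 -0.0378  0.07  ] [ 0.428  -0.0388  0.07  ]
0.054705691292080874 100.83685871265196
0.055184863388764153 11.584260805107984
0.05545747094213946 -78.60719903104506
0.055718272642507116 -169.19329498583082
head in tool [-0.0001 -0.0125  0.0017]
[[-0.001,-0.000,-0.010],[2.6,17.9,-0.1],0],
[[-0.001,-0.000,-0.010],[2.4,18.0,-0.0],0],
[[-0.001,-0.000,-0.010],[2.2,18.0,-0.0],0],
```

Emit:
{"op": "arm_command", "data": {
  "increments": [
    [[-0.001, -0.015, -0.01], [2.5, 18, 0], 1],
    [[-0.001, -0.015, -0.01], [2.3, 18, 0], 1],
    [[-0.001, -0.015, -0.01], [2.2, 18, 0], 1],
    [[0, 0, 0], [0, 0, 0], 1],
    [[0, 0, 0], [0, 0, 0], 1]
  ]
}}

```text
t: 7.4
position: [0.4248, -0.0355, 0.1158]
tool_rot: [[0.981, -0.006, -0.194], [0.194, 0.006, 0.981], [-0.005, -1.0, 0.007]]
force: [-0.3, 0.1, -1.5]
grip_width: 0.0259
```

```bash
python3 - <<'E'
from h import *
s,im=snap('wrist','w6.png');print(s['qpos'],s['position'],s['tool_rot'],s['force'],s['grip_width'])
to([.428,-.040,.108],np.radians(101),1)
E
```

```text
[-0.18642033  0.23985771  1.95905424  0.00556034  0.94945352 -1.95552453] [ 0.42477843 -0.03546573  0.11584353] [[ 0.98102352 -0.00581021 -0.1938017 ]
 [ 0.1938343   0.00569665  0.98101774]
 [-0.0045959  -0.99996689  0.00671477]] [-0.27401594  0.09705765 -1.50900522] 0.02586326184904497
[[-0.007,0.003,-0.005],[2.4,7.9,-5.1],0],
```

View pics/w6.png

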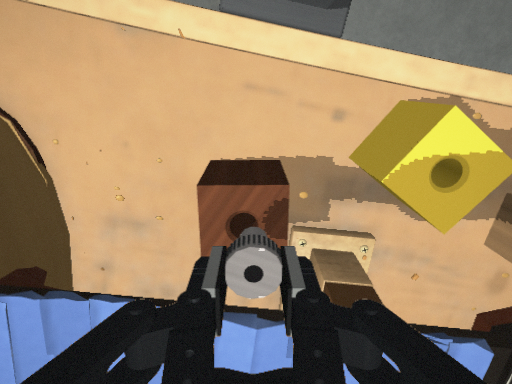

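Emit:
{"op": "arm_command", "data": {
  "increments": [
    [[-0.007, 0.003, -0.005], [2.4, 6, -5], 1],
    [[0, 0, 0], [0, 0, 0], 1],
    [[0, 0, 0], [0, 0, 0], 1]
  ]
}}

```text
t: 7.82
position: [0.4294, -0.0402, 0.1107]
tool_rot: [[0.982, 0.004, -0.191], [0.191, -0.001, 0.982], [0.003, -1.0, -0.002]]
force: [-0.0, 0.0, -1.4]
grip_width: 0.0261
```

```bash
python3 - <<'E'
from h import *
s,im=snap('wrist','w7.png');print(s['position'],s['tool_rot'],s['force'],s['grip_width'])
c=im[140:310,160:340][:,:,::-1]
cv2.imwrite('pics/w7c.png',cv2.resize(c,None,fx=3,fy=3,interpolation=cv2.INTER_CUBIC))
to([.428,-.040,.100],np.radians(101),1)
E
```

```text
[ 0.42936304 -0.0402114   0.11067624] [[ 0.98166231  0.00366862 -0.19059291]
 [ 0.19059816 -0.00113524  0.98166749]
 [ 0.003385   -0.99999263 -0.00181366]] [-0.0291919   0.03011897 -1.42185027] 0.026127552300256655
[[0.002,-0.000,0.003],[-1.3,10.7,0.5],0],
```

View pics/w7c.png

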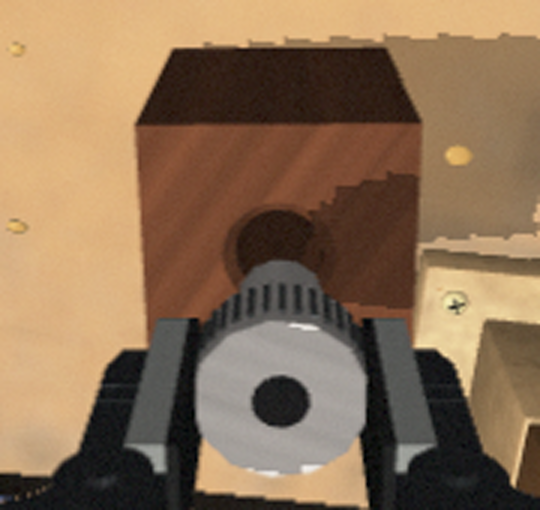

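Emit:
{"op": "arm_command", "data": {
  "increments": [
    [[0.002, 0, 0.003], [-1.3, 10.5, 0.5], 1],
    [[0, 0, 0], [0, 0, 0], 1]
  ]
}}

```text
t: 8.12
position: [0.4279, -0.0401, 0.0996]
tool_rot: [[0.982, 0.0, -0.19], [0.19, 0.0, 0.982], [0.0, -1.0, 0.0]]
force: [-0.6, 1.0, -1.1]
grip_width: 0.0258
```

```bash
python3 - <<'E'
from h import *
s,im=snap('wrist','w8.png');print(s['position'],s['force'],s['grip_width'])
c=im[140:310,160:340][:,:,::-1]
cv2.imwrite('pics/w8c.png',cv2.resize(c,None,fx=3,fy=3,interpolation=cv2.INTER_CUBIC))
to([.428,-.040,.088],np.radians(101),2)
E
```

```text
[ 0.42791024 -0.04007295  0.09961915] [-0.55400975  0.99280142 -1.13885075] 0.02584941179140703
[[0.000,-0.000,0.001],[-0.2,6.0,0.1],0],
[[0.000,-0.000,0.001],[-0.2,6.0,0.1],0],
```

View pics/w8c.png

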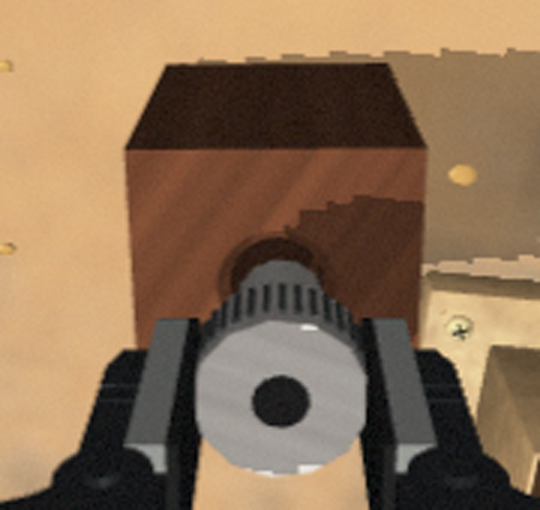

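Barrel is over the chamfer (barrel at crop x≈282, bore ≈276). Small sideways nudge and slow descent.

Emit:
{"op": "arm_command", "data": {
  "increments": [
    [[0, 0, 0], [0, 4, -0.7], 1],
    [[0, 0, 0], [0, 4, 0], 1],
    [[0, 0, 0], [0, 4, 0], 1]
  ]
}}

```text
t: 8.55
position: [0.429, -0.041, 0.0874]
tool_rot: [[0.982, 0.002, -0.19], [0.19, -0.0, 0.982], [0.002, -1.0, -0.0]]
force: [0.2, -0.3, -1.3]
grip_width: 0.0262
```

Emit:
{"op": "arm_command", "data": {
  "increments": [
    [[0, 0, 0], [-0.5, 4, 0.3], 1],
    [[0, 0, 0], [-0.3, 4, 0], 1],
    [[0, 0, 0], [0, 4, 0], 1]
  ]
}}

```text
t: 8.93
position: [0.428, -0.0408, 0.0745]
tool_rot: [[0.982, 0.002, -0.19], [0.19, 0.0, 0.982], [0.002, -1.0, -0.0]]
force: [-0.2, -0.5, -0.8]
grip_width: 0.0257
```

```bash
python3 - <<'E'
from h import *
s,im=snap('wrist','w9.png');print(s['position'],s['force'],s['grip_width'])
c=im[140:310,160:340][:,:,::-1]
cv2.imwrite('pics/w9c.png',cv2.resize(c,None,fx=3,fy=3,interpolation=cv2.INTER_CUBIC))
E
```

```text
[ 0.4280099  -0.0408057   0.07448493] [-0.21974295 -0.45963518 -0.84678294] 0.02574851508375763
```

View pics/w9c.png

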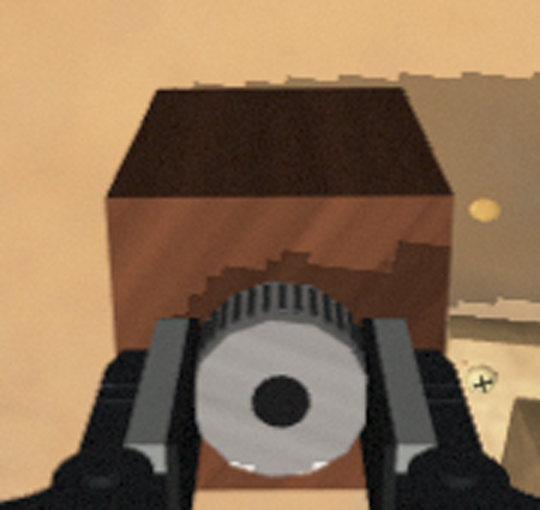

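Emit:
{"op": "arm_command", "data": {
  "increments": [
    [[0, 0, 0], [0, 2, 0], 1],
    [[0, 0, 0], [0, 1, 0], 1]
  ]
}}

```text
t: 9.22
position: [0.4279, -0.0408, 0.0714]
tool_rot: [[0.982, 0.001, -0.19], [0.19, 0.0, 0.982], [0.001, -1.0, -0.0]]
force: [-2.4, 0.7, 15.4]
grip_width: 0.0259
```

Contact at TCP z 0.0714, which is the expected seated height. Releasing and rising.

Emit:
{"op": "arm_command", "data": {
  "increments": [
    [[0, 0, 0], [0, 0, 0], 0],
    [[0, 0, 0], [0, 0, 0], 0],
    [[0, 0, 0], [0, 0, 0], 0],
    [[0, 0, 0], [0, 0, 0], 0],
    [[0, 0, 0], [0, -15, 0], 0],
    [[0, 0, 0], [0, -30, 0], 0],
    [[0, 0, 0], [0, -30, 0], 0],
    [[0, 0, 0], [0, -15, 0], 0],
    [[0, 0, 0], [0, 0, 0], 0]
  ]
}}

```text
t: 10.35
position: [0.4274, -0.0407, 0.1636]
tool_rot: [[0.982, 0.0, -0.19], [0.19, 0.0, 0.982], [0.0, -1.0, 0.0]]
force: [-0.3, 0.5, 0.1]
grip_width: 0.0852
```

```bash
python3 - <<'E'
from h import *
np.set_printoptions(precision=4,suppress=True)
s,im=snap('wrist','w10.png');print(s['position'],s['tool_rot'],s['force'],s['grip_width'])
c=im[110:290,160:340][:,:,::-1]
cv2.imwrite('pics/w10c.png',cv2.resize(c,None,fx=3,fy=3,interpolation=cv2.INTER_CUBIC))
E
```

```text
[ 0.4274 -0.0407  0.1636] [[ 0.9817  0.0001 -0.1903]
 [ 0.1903  0.0004  0.9817]
 [ 0.0002 -1.      0.0004]] [-0.3237  0.4883  0.1148] 0.08517247449308483
```

View pics/w10c.png

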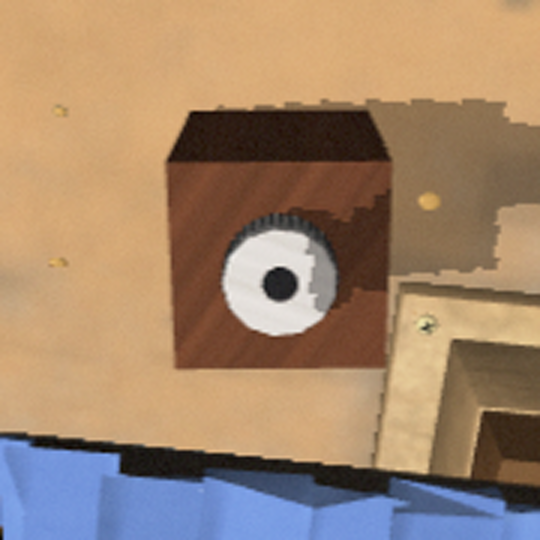

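Bushing is seated, head lying flush on the block and the block square to the tool. Checking the pale plate near (400,285) in the crop against the left finger's path.

```bash
python3 - <<'E'
from h import *
np.set_printoptions(precision=4,suppress=True)
s=env.get_state()
f=lambda p,z: onplane('wrist',(np.array(p)+.5)/3-.5+[160,110],z,s)
for z in(0.,.02,.04): print(z,f((400,285),z),f((375,460),z),f((452,338),z))
B=np.array([f(p,.07) for p in [(168,161),(390,161),(388,368),(176,369)]]);print(B.mean(0), f((279,283),.084))
im=cv2.imread('pics/scene0.png');cv2.imwrite('pics/s0c.png',cv2.resize(im[140:260,220:360],None,fx=5,fy=5,interpolation=cv2.INTER_CUBIC))
E
```

```text
0.0 [0.4503 0.0062 0.    ] [0.5165 0.0126 0.    ] [0.4656 0.0279 0.    ]
0.02 [0.4434 0.0022 0.02  ] [0.5053 0.0082 0.02  ] [0.4578 0.0225 0.02  ]
0.04 [ 0.4366 -0.0018  0.04  ] [0.4941 0.0038 0.04  ] [0.4499 0.0171 0.04  ]
[ 0.4277 -0.0387  0.07  ] [ 0.4266 -0.0393  0.084 ]
```

View pics/s0c.png

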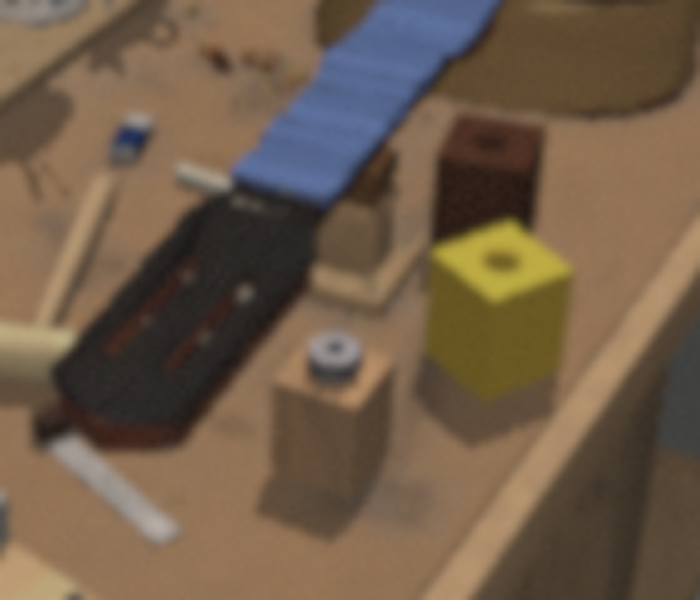

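View pics/w10.png

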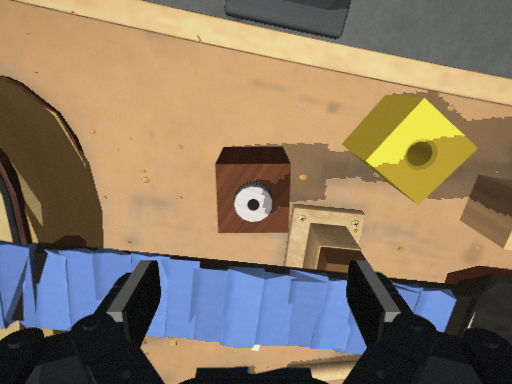

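Emit:
{"op": "arm_command", "data": {
  "increments": [
    [[0, 0, 0], [0.3, 30, 0.5], 0],
    [[0, 0, 0], [0, 35, 0], 0],
    [[0, 0, 0], [0, 30, 0], 0],
    [[0, 0, 0], [0, 15, 0], 0],
    [[0, 0, 0], [0, 5, 0], 0],
    [[0, 0, 0], [0, 0, 0], 0],
    [[0, 0, 0], [0, 0, 0], 0]
  ]
}}

```text
t: 11.28
position: [0.4243, -0.0395, 0.0411]
tool_rot: [[0.982, -0.007, -0.19], [0.19, 0.002, 0.982], [-0.007, -1.0, 0.003]]
force: [1.0, 0.3, -0.1]
grip_width: 0.0856
```

```bash
python3 - <<'E'
from h import *
np.set_printoptions(precision=4,suppress=True)
s,im=snap('wrist','w11.png');print(s['position'],s['tool_rot'],s['force'],s['grip_width'],s['qpos'])
to([.4277,-.040,.036],np.radians(101),1)
E
```

```text
[ 0.4243 -0.0395  0.0411] [[ 0.9817 -0.007  -0.1901]
 [ 0.1902  0.0018  0.9818]
 [-0.0065 -1.      0.0031]] [ 1.0363  0.2847 -0.0575] 0.08562627262400278 [-0.1924  0.3655  2.0483  0.0006  0.735  -1.955 ]
[[-0.003,-0.001,-0.006],[3.2,5.2,-1.1],0],
```

View pics/w11.png

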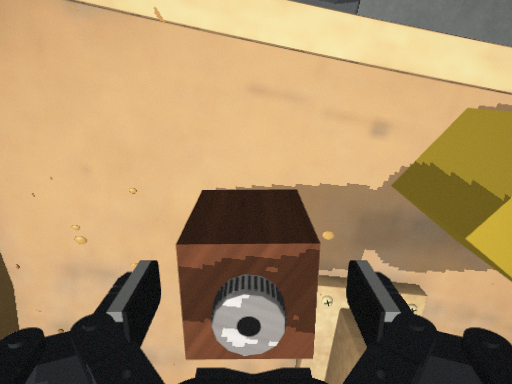

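Emit:
{"op": "arm_command", "data": {
  "increments": [
    [[-0.003, -0.001, -0.006], [3.2, 5, -1], 0],
    [[0, 0, 0], [0, 0, 0], 0],
    [[0, 0, 0], [0, 0, 0], 0]
  ]
}}

```text
t: 11.7
position: [0.4291, -0.0401, 0.0371]
tool_rot: [[0.982, 0.004, -0.191], [0.191, -0.001, 0.982], [0.003, -1.0, -0.002]]
force: [-0.2, -0.7, 0.2]
grip_width: 0.0855
```

```bash
python3 - <<'E'
from h import *
np.set_printoptions(precision=4,suppress=True)
s=env.get_state();print(s['position'],s['tool_rot'],s['force'])
to([.4277,-.040,.036],np.radians(101),1)
E
```

```text
[ 0.4291 -0.0401  0.0371] [[ 0.9815  0.0036 -0.1912]
 [ 0.1912 -0.0009  0.9815]
 [ 0.0034 -1.     -0.0015]] [-0.2021 -0.7054  0.1603]
[[0.002,0.000,0.003],[-1.3,1.1,0.4],0],
```

Emit:
{"op": "arm_command", "data": {
  "increments": [
    [[0.002, 0, 0.003], [-1.3, 0, 0], 0.2],
    [[0, 0, 0], [0, 0, 0], 0.7],
    [[0, 0, 0], [0, 0, 0], 1],
    [[0, 0, 0], [0, 0, 0], 1],
    [[0, 0, 0], [0, 0, 0], 1],
    [[0, 0, 0], [0, 0, 0], 1]
  ],
  "grip_force": 50
}}

```text
t: 12.45
position: [0.4278, -0.0405, 0.0376]
tool_rot: [[0.982, 0.0, -0.191], [0.191, 0.0, 0.982], [0.001, -1.0, 0.0]]
force: [0.3, -0.8, 0.6]
grip_width: 0.0551
```

Emit:
{"op": "arm_command", "data": {
  "increments": [
    [[0, 0, 0], [0, -5, 0], 1],
    [[0, 0, 0], [0, -15, 0], 1],
    [[0, 0, 0], [0, -25, 0], 1],
    [[0, 0, 0], [0, -25, 0], 1],
    [[0, 0, 0], [0, -10, 0], 1],
    [[0, 0, 0], [0, 0, 0], 1],
    [[0, 0, 0], [0, 0, 0], 1]
  ]
}}

```text
t: 13.32
position: [0.4243, -0.0398, 0.1181]
tool_rot: [[0.982, -0.007, -0.191], [0.191, 0.002, 0.982], [-0.006, -1.0, 0.003]]
force: [-0.0, 0.5, -2.1]
grip_width: 0.0552
```

```bash
python3 - <<'E'
from h import *
np.set_printoptions(precision=4,suppress=True)
s,im=snap('wrist','w12.png');print(s['position'],s['tool_rot'],s['force'],s['grip_width'],s['qpos'])
E
```

```text
[ 0.4243 -0.0398  0.1181] [[ 0.9815 -0.007  -0.1913]
 [ 0.1913  0.0019  0.9815]
 [-0.0065 -1.      0.0032]] [-0.0226  0.4842 -2.1146] 0.05517911257154792 [-0.1932  0.2368  1.9556  0.0007  0.9563 -1.9569]
```

View pics/w12.png

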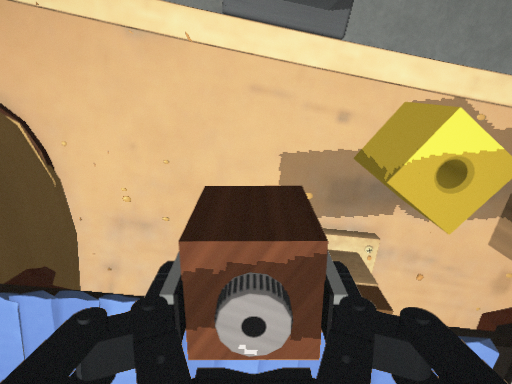

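Block is lifted with the bushing still seated (bore at (254,326)). Raising, then moving along the front to the fixture.

Emit:
{"op": "arm_command", "data": {
  "increments": [
    [[-0.003, 0, -0.006], [2, -25, 0], 1],
    [[0, 0, 0], [0, -30, 0], 1],
    [[0, 0, 0], [0, -15, 0], 1],
    [[0, 0, 0], [0, 0, 0], 1]
  ]
}}

```text
t: 13.88
position: [0.4236, -0.039, 0.1854]
tool_rot: [[0.982, -0.011, -0.191], [0.191, 0.002, 0.982], [-0.01, -1.0, 0.004]]
force: [-0.7, -0.5, -3.3]
grip_width: 0.0553
```

```bash
python3 - <<'E'
from h import *
np.set_printoptions(precision=4,suppress=True)
s=env.get_state();print(s['position'],s['force'],s['grip_width'])
to([.46,.40,.19],np.radians(78.5),13)
E
```

```text
[ 0.4236 -0.039   0.1854] [-0.7043 -0.4985 -3.3214] 0.055258553426128794
[[-0.000,0.030,-0.001],[9.2,-0.3,32.6],0],
[[-0.000,0.030,-0.001],[8.2,-0.3,32.9],0],
[[-0.000,0.030,-0.001],[7.2,-0.3,33.1],0],
[[-0.000,0.030,-0.001],[6.2,-0.3,33.3],0],
[[-0.000,0.030,-0.001],[5.2,-0.3,33.5],0],
[[-0.000,0.030,-0.001],[4.2,-0.3,33.6],0],
[[-0.000,0.030,-0.001],[3.2,-0.3,33.7],0],
[[-0.000,0.030,-0.001],[2.1,-0.3,33.8],0],
[[-0.000,0.030,-0.001],[1.1,-0.3,33.9],0],
[[-0.000,0.030,-0.001],[0.1,-0.3,33.9],0],
[[-0.000,0.030,-0.001],[-0.9,-0.3,33.9],0],
[[-0.000,0.030,-0.001],[-1.9,-0.3,33.8],0],
[[-0.000,0.030,-0.001],[-3.0,-0.3,33.8],0],
```

Emit:
{"op": "arm_command", "data": {
  "increments": [
    [[-0.001, 0.03, -0.001], [9, -0.3, 32.6], 1],
    [[0, 0.03, -0.001], [8, -0.3, 33], 1],
    [[0, 0.03, -0.001], [7, -0.3, 33], 1],
    [[0, 0.03, -0.001], [6, -0.3, 33.3], 1],
    [[0, 0.03, -0.001], [5, -0.3, 33.5], 1],
    [[0, 0.03, -0.001], [4, -0.3, 33.6], 1],
    [[0, 0.03, -0.001], [3, -0.3, 33.7], 1],
    [[0, 0.03, -0.001], [2, -0.3, 33.8], 1],
    [[0, 0.03, -0.001], [1, -0.3, 34], 1],
    [[0, 0.03, -0.001], [0, -0.3, 34], 1],
    [[0, 0.03, 0], [-1, -0.3, 34], 1],
    [[0, 0.03, 0], [-2, -0.3, 30], 1],
    [[0, 0.03, 0], [-3, -0.3, 20], 1],
    [[0, 0, 0], [0, 0, 0], 1],
    [[0, 0, 0], [0, 0, 0], 1]
  ]
}}

```text
t: 15.75
position: [0.4468, 0.3903, 0.1602]
tool_rot: [[0.977, -0.039, 0.21], [-0.211, -0.017, 0.977], [-0.035, -0.999, -0.025]]
force: [-0.5, -1.0, -3.0]
grip_width: 0.055
```

```bash
python3 - <<'E'
from h import *
np.set_printoptions(precision=4,suppress=True)
s,im=snap('wrist','w13.png');print(s['position'],s['tool_rot'],s['force'],s['grip_width'],s['qpos'])
E
```

```text
[0.4468 0.3903 0.1602] [[ 0.9769 -0.0391  0.2101]
 [-0.2109 -0.0168  0.9774]
 [-0.0347 -0.9991 -0.0247]] [-0.5354 -0.9693 -3.0342] 0.05495231771325397 [ 0.6406  0.4118  1.5323  0.0105  1.2389 -0.7215]
```

View pics/w13.png

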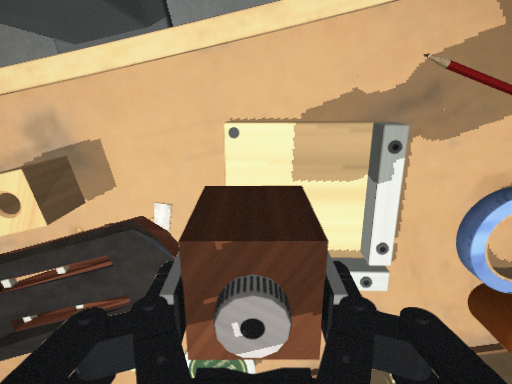

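```bash
python3 - <<'E'
from h import *
to([.45,.39,.16],np.radians(78.5),1)
E
```

```text
[[0.024,-0.012,-0.035],[3.2,0.1,0.5],0],
```

Emit:
{"op": "arm_command", "data": {
  "increments": [
    [[0.024, -0.012, -0.035], [3.2, 0, 0.5], 1],
    [[0, 0, 0], [0, 0, 0], 1],
    [[0, 0, 0], [0, 0, 0], 1]
  ]
}}

```text
t: 16.18
position: [0.4498, 0.387, 0.1594]
tool_rot: [[0.98, -0.001, 0.201], [-0.201, -0.002, 0.98], [-0.001, -1.0, -0.002]]
force: [0.7, 0.5, -2.8]
grip_width: 0.055
```

```bash
python3 - <<'E'
from h import *
np.set_printoptions(precision=4,suppress=True)
s,im=snap('wrist','w14.png');print(s['position'],s['tool_rot'],s['force'],s['grip_width'])
cv2.imwrite('pics/w14c.png',cv2.resize(im[100:310,200:430][:,:,::-1],None,fx=2.5,fy=2.5,interpolation=cv2.INTER_CUBIC))
to([.45,.39,.16],np.radians(78.5),1)
E
```

```text
[0.4498 0.387  0.1594] [[ 0.9795 -0.0013  0.2013]
 [-0.2013 -0.0021  0.9795]
 [-0.0009 -1.     -0.0023]] [ 0.6873  0.5154 -2.7679] 0.05501093100873236
[[0.003,-0.002,-0.001],[-0.3,-0.6,3.0],0],
```

View pics/w14c.png

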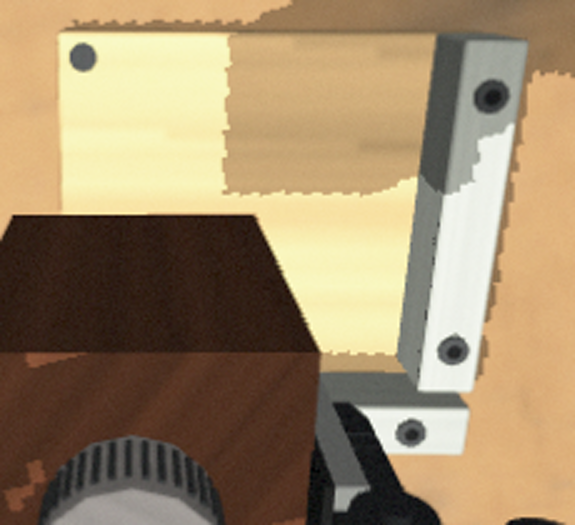

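```bash
python3 - <<'E'
from h import *
np.set_printoptions(precision=4,suppress=True)
s=env.get_state()
f=lambda p,z: onplane('wrist',(np.array(p)+.5)/2.5-.5+[200,100],z,s)
def a(A,B): d=B-A; return np.linalg.norm(d),np.degrees(np.arctan2(d[1],d[0]))
i0,i1=f((467,39),.04),f((417,389),.04);o0,o1=f((528,41),.04),f((474,391),.04)
print(i0,i1,a(i0,i1),o0,o1,a(o0,o1))
b0,b1=f((60,33),.012),f((437,35),.012);print(b0,b1,a(b0,b1))
g0,g1=f((362,407),.04),f((468,405),.04);print(g0,g1,a(g0,g1))
yaw=np.radians(-11.5);R=np.array([[np.cos(yaw),-np.sin(yaw)],[np.sin(yaw),np.cos(yaw)]])
for n,P,q in[('i0',i0,(-75,55)),('i1',i1,(49,55)),('o0',o0,(-75,75)),('o1',o1,(49,75)),('b0',b0,(-75,-75)),('g1',g1,(55,75))]:
    print(n,P[:2]-R@np.array(q)/1000)
E
```

```text
[0.4127 0.5021 0.04  ] [0.5327 0.4756 0.04  ] (np.float64(0.12289434891131683), np.float64(-12.431371145567608)) [0.4172 0.5204 0.04  ] [0.5375 0.4955 0.04  ] (np.float64(0.12285353332332812), np.float64(-11.699163205976127))
[0.3868 0.3754 0.012 ] [0.4139 0.5024 0.012 ] (np.float64(0.1298580424914046), np.float64(77.94683201930663))
[0.5362 0.4555 0.04  ] [0.5428 0.493  0.04  ] (np.float64(0.03807458364405133), np.float64(79.93990581534794))
i0 [0.4752 0.4332]
i1 [0.4737 0.4315]
o0 [0.4757 0.432 ]
o1 [0.4745 0.4318]
b0 [0.4753 0.434 ]
g1 [0.474  0.4304]
```

```bash
python3 - <<'E'
from h import *
to([.4918,.4419,.08],np.radians(78),5)
E
```

```text
[[0.001,0.001,-0.000],[6.1,15.8,12.5],0],
[[0.001,0.001,-0.000],[6.0,15.8,12.5],0],
[[0.001,0.001,-0.000],[6.0,15.9,12.5],0],
[[0.001,0.001,-0.000],[6.0,15.9,12.5],0],
[[0.001,0.001,-0.000],[6.0,15.9,12.5],0],
```

Emit:
{"op": "arm_command", "data": {
  "increments": [
    [[0.001, 0.002, 0], [6, 12, 12.5], 1],
    [[0.001, 0.002, 0], [6, 12, 12.5], 1],
    [[0.001, 0.002, 0], [6, 12, 12.5], 1],
    [[0.001, 0.002, 0], [6, 12, 12.5], 1],
    [[0, 0, 0], [6, 12, 12.5], 1],
    [[0, 0, 0], [0, 0, 0], 1],
    [[0, 0, 0], [0, 0, 0], 1]
  ]
}}

```text
t: 17.1
position: [0.4956, 0.4468, 0.0927]
tool_rot: [[0.978, -0.002, 0.21], [-0.21, 0.001, 0.978], [-0.002, -1.0, 0.0]]
force: [-0.1, 0.8, -2.5]
grip_width: 0.0552
```

```bash
python3 - <<'E'
from h import *
np.set_printoptions(precision=4,suppress=True)
s=env.get_state();print(s['position'],s['tool_rot'],s['force'],s['torque'])
to([.4918,.4419,.06],np.radians(78),2)
E
```

```text
[0.4956 0.4468 0.0927] [[ 0.9778 -0.0023  0.2096]
 [-0.2096  0.0009  0.9778]
 [-0.0025 -1.      0.0004]] [-0.1219  0.8075 -2.4874] [-0.0095  0.0409 -0.0111]
[[-0.000,-0.001,-0.001],[-1.3,16.4,-2.8],0],
[[-0.000,-0.001,-0.001],[-1.3,16.4,-2.8],0],
```

Emit:
{"op": "arm_command", "data": {
  "increments": [
    [[0, -0.001, -0.001], [-1.3, 15, -2.8], 1],
    [[0, -0.001, -0.001], [-1.3, 13, -2.8], 1],
    [[0, 0, 0], [0, 0, 0], 1],
    [[0, 0, 0], [0, 0, 0], 1]
  ]
}}

```text
t: 17.6
position: [0.4907, 0.4403, 0.0637]
tool_rot: [[0.978, -0.0, 0.208], [-0.208, 0.0, 0.978], [-0.0, -1.0, -0.0]]
force: [0.5, 0.5, -2.7]
grip_width: 0.0553
```

```bash
python3 - <<'E'
from h import *
np.set_printoptions(precision=4,suppress=True)
s,im=snap('wrist','w15.png');print(s['position'],s['tool_rot'],s['force'],s['torque'])
to([.4918,.4419,.05],np.radians(78),2)
E
```

```text
[0.4907 0.4403 0.0637] [[ 0.9782 -0.0005  0.2078]
 [-0.2078  0.0001  0.9782]
 [-0.0005 -1.     -0.    ]] [ 0.5201  0.4664 -2.693 ] [ 0.0102 -0.0107  0.0116]
[[0.000,0.000,-0.000],[0.5,6.8,1.0],0],
[[0.000,0.000,-0.000],[0.5,6.8,1.0],0],
```

View pics/w15.png

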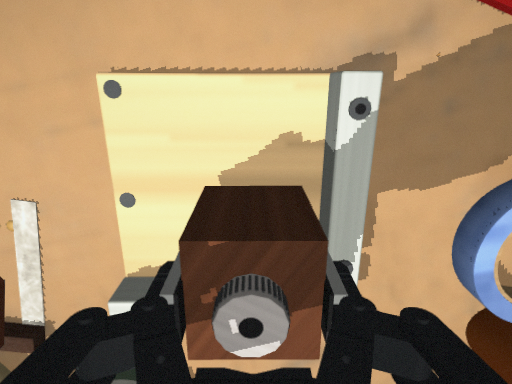

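The block hovers square over the plywood, clear of the fence (gap visible between (327,240) and the fence). Lowering gently.

Emit:
{"op": "arm_command", "data": {
  "increments": [
    [[0, 0, 0], [0.5, 6, 1], 1],
    [[0, 0, 0], [0, 4, 0], 1],
    [[0, 0, 0], [0, 1.5, 0], 1],
    [[0, 0, 0], [0, 1, 0], 1]
  ]
}}

```text
t: 18.15
position: [0.4921, 0.4418, 0.0512]
tool_rot: [[0.978, 0.001, 0.208], [-0.208, 0.001, 0.978], [0.001, -1.0, 0.001]]
force: [0.6, -0.7, -2.4]
grip_width: 0.0555
```

Emit:
{"op": "arm_command", "data": {
  "increments": [
    [[0, 0, 0], [0, 1, 0], 1],
    [[0, 0, 0], [0, 1, 0], 1]
  ]
}}

```text
t: 18.4
position: [0.4922, 0.4419, 0.0496]
tool_rot: [[0.978, 0.001, 0.208], [-0.208, 0.001, 0.978], [0.001, -1.0, 0.002]]
force: [-0.8, 0.4, 4.4]
grip_width: 0.055
```

Emit:
{"op": "arm_command", "data": {
  "increments": [
    [[0, 0, 0], [3, 0, 3], 1],
    [[0, 0, 0], [3, 0, 3], 1],
    [[0, 0, 0], [2, 0, 2], 1],
    [[0, 0, 0], [0, 0, 0], 1]
  ]
}}

```text
t: 18.9
position: [0.503, 0.4489, 0.0497]
tool_rot: [[0.978, 0.002, 0.208], [-0.208, 0.002, 0.978], [0.002, -1.0, 0.003]]
force: [0.7, -0.1, -1.9]
grip_width: 0.0554
```

```bash
cat >> h.py <<'E'
def rep():
    s=env.get_state();R=s['tool_rot'];y=np.radians(-12);ex=np.array([np.cos(y),np.sin(y)]);ey=np.array([-ex[1],ex[0]])
    d=s['position'][:2]-[.474,.4303]
    print('t %.2f fixture x %.1f y %.1f z %.1f'%(s['t'],d@ex*1e3,d@ey*1e3,s['position'][2]*1e3),'F tool',np.round(R.T@s['force'],1),'T tool',np.round(R.T@s['torque'],2),'yaw',np.round(np.degrees(np.arctan2(R[1,2],R[0,2])),2),'down',np.round(R[:,1],4),'w',s['grip_width'])
E
python3 -c "from h import *; rep()"
```

```text
t 18.90 fixture x 24.5 y 24.2 z 49.7 F tool [0.7 1.9 0.1] T tool [ 0.   -0.   -0.08] yaw 78.0 down [ 0.0022  0.0021 -1.    ] w 0.055381622569924155
```

Emit:
{"op": "arm_command", "data": {
  "increments": [
    [[-0.002, 0, 0.002], [1, 0.7, 1], 1],
    [[0, 0, 0], [1, 0, 1], 1]
  ]
}}

```text
t: 19.15
position: [0.5042, 0.4497, 0.0498]
tool_rot: [[0.978, -0.002, 0.208], [-0.208, -0.001, 0.978], [-0.002, -1.0, -0.001]]
force: [0.1, 0.2, -2.0]
grip_width: 0.0552
```

```bash
python3 -c "from h import *; rep()"
```

```text
t 19.15 fixture x 25.5 y 25.3 z 49.8 F tool [0.1 2.  0.2] T tool [-0.01 -0.02 -0.06] yaw 78.01 down [-2.3e-03 -9.0e-04 -1.0e+00] w 0.05524990006668264
```

Emit:
{"op": "arm_command", "data": {
  "increments": [
    [[0.001, 0, -0.002], [1, 0.6, 1], 1],
    [[0, 0, 0], [1, 0.4, 1], 1]
  ]
}}

```text
t: 19.4
position: [0.5049, 0.4502, 0.0497]
tool_rot: [[0.978, -0.003, 0.208], [-0.208, -0.003, 0.978], [-0.003, -1.0, -0.003]]
force: [-5.2, -4.0, 5.5]
grip_width: 0.0551
```

```bash
python3 -c "from h import *; rep()"
```

```text
t 19.40 fixture x 26.1 y 25.9 z 49.7 F tool [-4.2 -5.5 -5. ] T tool [-0.68  0.03  0.61] yaw 78.01 down [-0.0032 -0.0025 -1.    ] w 0.05506231164345907
```

Emit:
{"op": "arm_command", "data": {
  "increments": [
    [[0.003, 0, -0.004], [1, -0.2, 1], 1],
    [[0.002, 0, -0.002], [1, 0, 1], 1]
  ]
}}

```text
t: 19.65
position: [0.506, 0.4511, 0.0496]
tool_rot: [[0.978, 0.002, 0.208], [-0.208, -0.0, 0.978], [0.002, -1.0, 0.0]]
force: [-6.2, -2.9, 5.1]
grip_width: 0.0552
```

```bash
python3 -c "from h import *; rep()"
```

```text
t 19.65 fixture x 27.0 y 27.0 z 49.6 F tool [-5.5 -5.2 -4.1] T tool [-0.77  0.12  0.81] yaw 77.99 down [ 1.6e-03 -1.0e-04 -1.0e+00] w 0.055221526991845606
```

Emit:
{"op": "arm_command", "data": {
  "increments": [
    [[0.001, 0, 0.001], [1.2, -0.3, 1.2], 1],
    [[0, 0, 0], [1, -0.2, 1.2], 1]
  ]
}}

```text
t: 19.9
position: [0.5061, 0.4512, 0.0497]
tool_rot: [[0.978, -0.004, 0.209], [-0.209, -0.002, 0.978], [-0.004, -1.0, -0.003]]
force: [-5.1, -3.6, 3.9]
grip_width: 0.0551
```

```bash
python3 - <<'E'
from h import *
rep()
snap('wrist','w16.png');snap('top','t16.png');snap('scene','s16.png')
rep()
im=cv2.imread('pics/w16.png');cv2.imwrite('pics/w16c.png',cv2.resize(im[150:350,260:420],None,fx=3,fy=3,interpolation=cv2.INTER_CUBIC))
im=cv2.imread('pics/s16.png');cv2.imwrite('pics/s16c.png',cv2.resize(im[180:320,140:300],None,fx=4,fy=4,interpolation=cv2.INTER_CUBIC))
im=cv2.imread('pics/t16.png');cv2.imwrite('pics/t16c.png',cv2.resize(im[160:260,120:240],None,fx=5,fy=5,interpolation=cv2.INTER_CUBIC))
E
```

```text
t 19.90 fixture x 27.1 y 27.2 z 49.7 F tool [-4.3 -3.9 -4.6] T tool [-0.59  0.19  0.53] yaw 77.95 down [-0.0042 -0.0023 -1.    ] w 0.05509121599746311
t 20.05 fixture x 27.1 y 27.2 z 49.7 F tool [-4.2 -3.1 -3.7] T tool [-0.61  0.24  0.59] yaw 77.94 down [-0.0042 -0.0023 -1.    ] w 0.05510331950066887
```

View pics/w16.png

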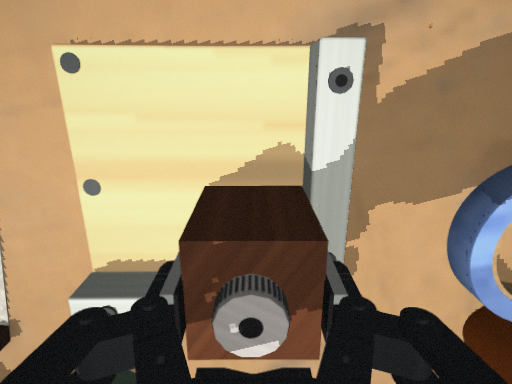

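View pics/s16c.png

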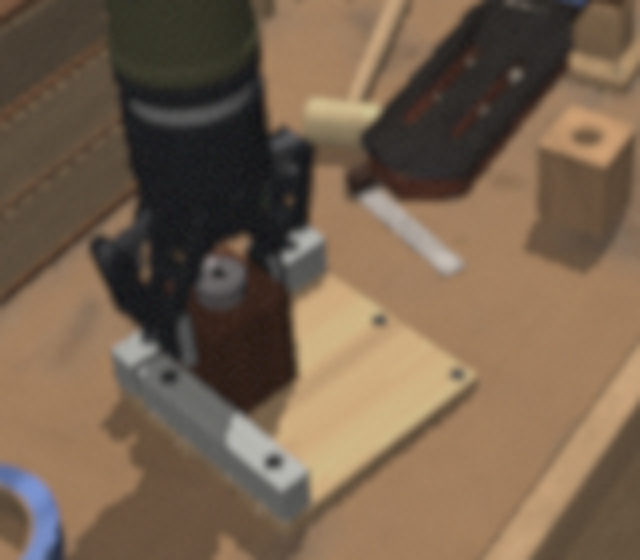

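View pics/t16c.png

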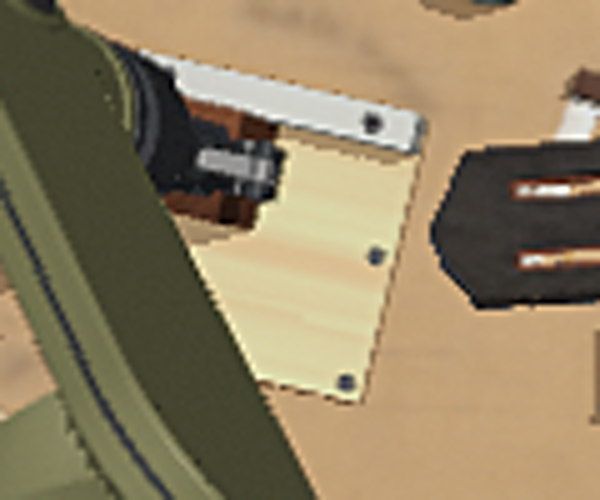

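Positions stopped at fixture x 27.1, y 27.2 with force on both axes, so both fences are touched. The tool leans 4 mrad and there is a yaw moment, so I'll square it up while pressing.

Emit:
{"op": "arm_command", "data": {
  "increments": [
    [[0.004, 0.006, -0.005], [1.5, -0.4, 1.5], 1],
    [[0.001, 0.003, -0.001], [1.2, 0, 1.2], 1]
  ]
}}

```text
t: 20.3
position: [0.5061, 0.4513, 0.0497]
tool_rot: [[0.976, -0.003, 0.216], [-0.216, -0.003, 0.976], [-0.002, -1.0, -0.004]]
force: [-4.8, -3.0, 5.6]
grip_width: 0.0554
```

```bash
python3 -c "from h import *; rep()"
```

```text
t 20.30 fixture x 27.0 y 27.2 z 49.7 F tool [-4.1 -5.6 -4. ] T tool [-0.59 -0.43  0.83] yaw 77.52 down [-0.0031 -0.003  -1.    ] w 0.05541434286110923
```

Emit:
{"op": "arm_command", "data": {
  "increments": [
    [[0.004, -0.005, -0.003], [1.5, -0.4, 1.5], 1],
    [[0.002, 0, -0.002], [1.3, -0.2, 1.3], 1]
  ]
}}

```text
t: 20.55
position: [0.5061, 0.4512, 0.0497]
tool_rot: [[0.978, -0.003, 0.211], [-0.211, -0.003, 0.978], [-0.002, -1.0, -0.003]]
force: [-5.5, -3.3, 4.4]
grip_width: 0.0553
```

```bash
python3 -c "from h import *; rep()"
```

```text
t 20.55 fixture x 27.1 y 27.1 z 49.7 F tool [-4.7 -4.4 -4.4] T tool [-0.57  0.1   0.65] yaw 77.83 down [-0.0031 -0.0027 -1.    ] w 0.05529183118359242
```

Emit:
{"op": "arm_command", "data": {
  "increments": [
    [[0.004, 0.001, -0.004], [1.8, -0.7, 1.8], 1],
    [[0.002, 0, -0.002], [2, -0.3, 2], 1]
  ]
}}

```text
t: 20.8
position: [0.5062, 0.4513, 0.0498]
tool_rot: [[0.977, -0.005, 0.212], [-0.212, -0.004, 0.977], [-0.004, -1.0, -0.005]]
force: [-7.6, -4.2, 6.1]
grip_width: 0.0553
```

```bash
python3 - <<'E'
from h import *
rep()
for i in range(4): env.read_camera('top')
rep()
snap('wrist','w17.png');snap('scene','s17.png');rep()
im=cv2.imread('pics/s17.png');cv2.imwrite('pics/s17c.png',cv2.resize(im[180:320,140:300],None,fx=4,fy=4,interpolation=cv2.INTER_CUBIC))
E
```

```text
t 20.80 fixture x 27.1 y 27.2 z 49.8 F tool [-6.5 -6.1 -5.8] T tool [-0.9   0.02  0.94] yaw 77.78 down [-0.0045 -0.0039 -1.    ] w 0.05530585785691798
t 21.00 fixture x 27.1 y 27.2 z 49.8 F tool [-5.8 -5.  -5.9] T tool [-0.82  0.    0.84] yaw 77.79 down [-0.0044 -0.0039 -1.    ] w 0.055202912654188446
t 21.10 fixture x 27.1 y 27.2 z 49.8 F tool [-5.7 -4.1 -5.3] T tool [-0.86 -0.04  0.84] yaw 77.78 down [-0.0043 -0.0039 -1.    ] w 0.05526445377754034
```

View pics/w17.png

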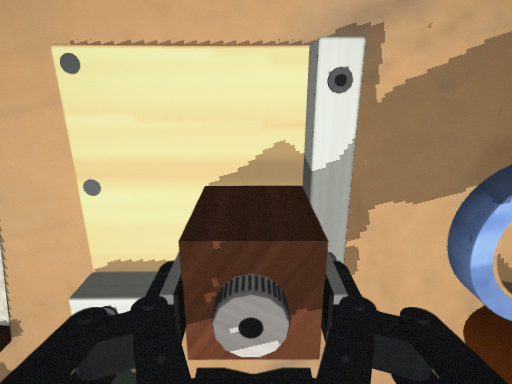

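View pics/s17.png

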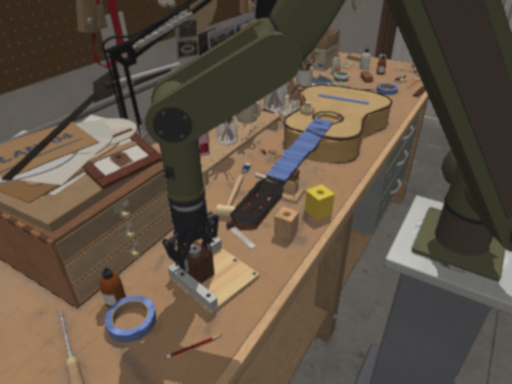

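Emit:
{"op": "arm_command", "data": {
  "increments": [
    [[0.008, 0, -0.009], [1.7, -0.2, 1.7], 1]
  ]
}}

```text
t: 21.22
position: [0.5061, 0.4512, 0.0496]
tool_rot: [[0.977, 0.002, 0.211], [-0.211, -0.001, 0.977], [0.002, -1.0, -0.0]]
force: [-5.6, -3.0, 3.0]
grip_width: 0.0553
```

```bash
python3 - <<'E'
from h import *
rep()
for i in range(4): env.read_camera('top')
rep()
E
```

```text
t 21.23 fixture x 27.1 y 27.2 z 49.6 F tool [-4.8 -3.  -4.1] T tool [-0.81 -0.03  0.81] yaw 77.8 down [ 2.3e-03 -7.0e-04 -1.0e+00] w 0.05530206846879237
t 21.43 fixture x 27.1 y 27.2 z 49.6 F tool [-4.2 -3.2 -5.6] T tool [-0.74 -0.06  0.91] yaw 77.81 down [ 2.3e-03 -7.0e-04 -1.0e+00] w 0.05537841385122148
```

Upright to within about 2 mrad, pushing 4–5 N on each fence and steady. Handing in.

```bash
python3 - <<'E'
from h import *
print(env.close_job()); rep()
E
```

```text
the job is handed in; nothing more can be done
None
the job is handed in; nothing more can be done
```

The bushing is fully down in the dark block's bore, head up and let go. The block is set down flat in the fixture corner, and I handed in while still holding it pressed against both fences. The clock was at about 21 s, and the hand-in gave no verdict.

**Bushing seated:** the downward push met the block at a tool height of 71.4 mm, against about 71.5 mm expected. The wrist pictures show the head flush on the block after release, after the lift and in the final pressed position.

**Block in the corner:** the block's centre was at x = 27.1 mm, y = 27.2 mm in my estimate of the fixture frame, where home is 27 mm each. It did not move further when pushed harder. The last reading showed about 4 N against the far fence and 5 N against the left fence. About 6 N pressed down on the plywood, the tool leaned less than 2.5 mrad, and there was almost no twisting moment.

**Disagreements:**
- Pressing made the tool lean by up to 6 mrad, so I squared it up with a final correction just before handing in.
- The wrist camera read about 1.5 mm farther left than the top camera, and I allowed for that.
- The side forces include some friction on the plywood, so the true push on each fence is somewhat less certain than the figures above.

The yellow block, stand, guitar and bystanders looked undisturbed in the final scene picture. I checked them only by eye.

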